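# Load a printing screen into the bench frame clamp

### The job

Load the printing screen into the frame clamp: slide it in under the overhanging jaws until its rear rail rests on the depth stop, which can only be felt, and its left end rests on the side cheek, feeling for both gently and never ramming them. Then press the latch right down so that its hook drops in behind the rail, let go, and leave the other things on the bench where they are.

Things in the scene. Friction and masses are not known exactly. Their poses are not given: they have to be found in the camera images.
- screen_centre (a point): centre, half-way up, of the printing screen: a wooden frame 219 mm along its own x, 166 mm along y, 30 mm high, 0.25 to 0.5 kg, loose on the bench with a long rail towards the clamp. Its rails are 26 mm wide; the opening between them is empty but for mesh at the very bottom (2 mm over the bench), so a rail can be pinched from above and the screen slid by it.
- frame_clamp: clamp of bare metal, screwed to the bench. Origin on the bench, mid-way along its two jaws, at their back wall; x points into the jaws, y along them to the side cheek, z up. The jaws (y -130 to -26 and 26 to 145 mm) overhang from x = 0 out to x = -50 mm, top 45.5 mm over the bench. Nothing in it yields; stop and cheek are not to be pressed with more than about 20 N.
- latch (a joint): latch arm between the jaws: 0 rad up, 0.50 shut; stays where left, yields to 3 N. It rides on the stop's slide: pivot at clamp y = 0, 26 mm up, 50 mm behind (+x of) the stop face. Knob: ball 24 mm across, centre from the pivot 77 mm to -x and 99 mm up when up, 115 and 50 mm when shut. Its hook shuts behind the rail with 1.5 mm play; with the screen off its stop it lands on the rail 0.2 rad short.
- squeegee: hand squeegee lying flat, wooden grip and rubber blade, 80 x 105 x 19 mm; origin under its centre. A bystander.
- paste_pot: squat screw-lid pot, 56 mm across, 63 mm high, standing right of the clamp; origin under its centre. A bystander.
- vial: small capped glass vial, 29 mm across, 57 mm high, standing left of the clamp; origin under its centre. A bystander.
- mortar: shallow eight-sided stone mortar, 81 mm across, 30 mm high, left of the screen; origin under its centre. A bystander.
- jaw_lip (a point): lower front lip of the overhang, mid-way along the jaws: clamp x = -50, y = 0, 33.5 mm over the bench. Under it lies the depth stop, a 190 mm wide bar on a slide locked at a setting not known beforehand: its face is anywhere from x = -10 to -32 mm of the clamp, so the seated screen's centre is at x = -93 to -115 mm and the stop must be felt for.
- cheek_mouth (a point): front end of the side cheek's inner face, on the bench: clamp x = -85, y = 109.5 mm. The face runs from here along x to the back wall, with an overhang of 14 mm (underside 33.5 mm over the bench), so a seated screen lies square to the clamp with its centre at y = 0.

How it is judged (in metres and radians):
On the way:
1. the screen lies square under the overhanging jaws, with the latch still up (x of screen_centre in the frame of frame_clamp above -0.122 m and angle between the y axis of screen_centre and the x axis of frame_clamp, either way round below 0.06 rad and value of joint latch below 0.2 rad), for 0.2 s.
At the end, for the whole second after the job is handed in: the latch is right down (over 0.45 of its 0.50 rad, which it reaches only with the screen on the depth stop), and the screen rests flat under the jaws, square to them within 0.025 rad and within 2.5 mm of the side cheek (x of screen_centre in the frame of frame_clamp above -0.1185 m and y of screen_centre in the frame of frame_clamp above -0.0025 m and angle between the y axis of screen_centre and the x axis of frame_clamp, either way round below 0.025 rad and value of joint latch above 0.45 rad and height (world z) of screen_centre below 0.025 m and linear speed of screen below 0.02 m/s); the robot touches nothing.
It fails at once if the screen is pressed against the clamp with over 30 N while the latch is up (contact force between screen and frame_clamp above 30 N and value of joint latch below 0.2 rad).
It fails at once if the squeegee is knocked (moved over 20 mm) (distance of squeegee from where it was at the start of the episode above 0.02 m).
It fails at once if the paste pot is knocked (moved over 20 mm or tipped) (distance of paste_pot from where it was at the start of the episode above 0.02 m or angle between paste_pot's own z axis and vertical above 0.35 rad).
It fails at once if the vial is knocked (moved over 20 mm or tipped) (distance of vial from where it was at the start of the episode above 0.02 m or angle between vial's own z axis and vertical above 0.35 rad).
It fails at once if the mortar is knocked (moved over 20 mm or tipped) (distance of mortar from where it was at the start of the episode above 0.02 m or angle between mortar's own z axis and vertical above 0.35 rad).
It also fails if it takes over 67 s, if anything falls off the work surface, if the arm or the gripper's body presses on something with over 40 N, if the wrist force passes 120 N, or if a joint passes its speed limit or range.

### The arm

A 6-joint arm with a two-finger parallel gripper is mounted at the origin on a cart in front of the work surface, level with it; the furniture and walls round the work are solid. World frame = base frame: x ahead of the robot, y to its left, z up, the work surface at z = 0. Lengths are in m, angles in degrees, forces in N, time in s.
With the tool pointing down it reaches from about 0.4 to 0.825 m from the base axis. Payload 7 kg.
Tool frame: the origin (TCP) lies midway between the tips of the shut fingers; the grasp point (between the pads) lies hold_point_z behind it (hold_point_z is the distance from the TCP to the grasp point, in m); z points along the fingers, y is the line along which they close (so a half turn about z gives the same grasp; the last joint's range is limited). The gripper opens to 88 mm and grips with 3 to 60 N. Pads are 19 mm wide; open, the fingers measure 130 mm over their backs; the gripper's body (78 mm by 193 mm) begins 47 mm behind the grasp point.
Start: joints at [-53.91, 20.546, 0.682, 0, -70.136, -16.507], TCP at [0.226, -0.636, 0.227] pointing down, gripper open.
Joint ranges: [-176.03, 176.03], [-82.01, 121.73], [-58.28, 71.71], [-173.87, 95.51], [-174.79, -0.11], [-173.66, 173.66]. Speed limits (degrees/s): [136.94, 136.94, 172.46, 180, 180, 180].

### API

Orientations are given as [roll, pitch, yaw] about the fixed x, y, z axes, in that order (R = Rz(yaw) Ry(pitch) Rx(roll)).
In Python, from plant import * gives the robot as it stands.
- The arm moves only by the tool step_arm, never from a script. Its argument "steps" is a list that holds one entry, the list of rows, each a list of 6 numbers: the shift along the tool's x, y, z scaled (see below), then the turn, a rotation vector about the tool's x, y, z scaled (see below). In form: [[[tx, ty, tz, wx, wy, wz], ...]]. A call has 1 to 20 rows; each row is the pose to reach, as a shift and turn from the pose commanded when the call began, along the tool's axes at that moment; what a row does not reach only later rows make up. The controller multiplies each number of a shift by 100 mm and each number of a turn by 0.5 rad. A row lasts 1/10 s, in which the tool goes at most 50 mm and 8.59 degrees, less where a joint would pass 70% of its speed; a pose out of reach is approached as far as the arm can. A call with a number of a shift or a turn outside -1 to 1 is refused whole. A call with a gripper value outside its range is refused whole. "jaw" is the closure in counts, from 0 (fully open) to 255 (shut), set as the call begins (left out, the last holds). The fingers move at their own pace and stop on an object; the grip force is fixed at half the most. Time passes only in rows, so rows that repeat a pose let the fingers close. It gives the time, the measured TCP pose, the force, the opening and the grip force at its end, in the units of the state.
- get_obs(): the state, without advancing time (a new reading comes with each control period).
- snapshot(name): name is "scene" or "top" or "wrist"; returns (picture, depth): 420x560x3 uint8, red, green, blue; 420x560 float32, m along the optical axis (not along the pixel's ray), 0 where there is no reading.
- calibration(name): a dict with "mtx" (3x3 intrinsics, pixels), "rvec" (rotation vector, rad) and "tvec" (3), from world to camera coordinates, as OpenCV has them. Camera axes: x right, y down, z forward; pixel columns grow to the right and rows downward; lengths in m; the calibration is good to about 2 mm. A picture is of the moment at which its call begins: read the wrist's pose just before it. calibration takes no time and is no camera call; for the wrist camera it gives the pose at the moment of the call.
- close_job(): hands the job in; it is judged then, once.
The state is a dict: "clock": time; "joint_pos": joint angles; "qvel": joint speeds; "tau": joint torques, N m; "tool_pos": TCP position; "orientation": TCP orientation; "force": force on the tool from outside, world axes, zero at the start; "moment": the same for the moment, N m; "opening": finger opening in m; "gripper_force": force on a finger pad.
Only numpy, scipy, OpenCV 4.12 (cv2) and the standard library are available. Lean on these libraries where they do the work, as an engineer would, in place of code of your own. Each camera call takes 0.05 s, during which the arm holds its last target. There are 200 camera calls.

## Working session

There is one attempt and no reset: what is moved stays moved. The work goes in short steps, Python scripts to look and compute and a tool call to move; the robot and the scene stay as the last step left them, time stands still between calls to the robot, and variables do not carry over. Pictures are saved under pics/ and viewed, at most 10 in all, crops included, and the job is handed in when it is done.

Besides the shell and the picture viewer there is one more tool, called after "Emit:" as name([rows], argument=value, ...), one row to a line, values as JSON. step_arm: Moves the arm, as the interface text tells. Its arguments: {"type":"object","properties":{"steps":{"type":"array","items":{"type":"array","items":{"type":"array","items":{"type":"number","minimum":-1,"maximum":1}}}},"jaw":{"type":"number"}},"required":["steps"]}

```bash
mkdir -p pics; cat > h.py <<'E'
from plant import *
import numpy as np, cv2
from scipy.spatial.transform import Rotation as R
def cam(n):
    c=calibration(n); K=np.array(c["mtx"],float); Rm=cv2.Rodrigues(np.array(c["rvec"],float))[0]; t=np.array(c["tvec"],float).ravel()
    return K,Rm,t
def ray(n,uv,z):
    K,Rm,t=cam(n); uv=np.atleast_2d(uv).astype(float)
    d=(np.linalg.inv(K)@np.c_[uv,np.ones(len(uv))].T).T@Rm; o=-Rm.T@t
    s=(z-o[2])/d[:,2]; return o+s[:,None]*d
def cloud(n,D):
    K,Rm,t=cam(n); v,u=np.mgrid[:D.shape[0],:D.shape[1]]
    p=np.stack([(u-K[0,2])/K[0,0]*D,(v-K[1,2])/K[1,1]*D,D],-1)
    return (p-t)@Rm
E
python3 - <<'E'
from h import *
for n in("top","scene"):
    p,d=snapshot(n); cv2.imwrite(f"pics/{n}0.png",p[...,::-1]); np.save(f"pics/{n}0d.npy",d); np.save(f"pics/{n}0.npy",p)
    K,Rm,t=cam(n); print(n,K.round(1).tolist(),(-Rm.T@t).round(3), Rm[2].round(3))
print(get_obs())
E
```

```text
top [[456.4, 0.0, 282.0], [0.0, 456.4, 208.8], [0.0, 0.0, 1.0]] [ 0.435 -0.05   1.146] [ 0.149  0.007 -0.989]
scene [[444.8, 0.0, 282.7], [0.0, 444.8, 205.3], [0.0, 0.0, 1.0]] [-0.131  0.541  0.719] [ 0.646 -0.494 -0.582]
{'clock': 0.1, 'joint_pos': array([-5.39090816e+01,  2.05876018e+01,  6.39324101e-01, -1.85222845e-02,
       -7.01374780e+01, -1.65091383e+01]), 'qvel': array([-0.10270631, -0.05458257,  0.06110085,  0.09342966,  0.0101403 ,
       -0.11900329]), 'tau': array([-1.35041137e-03, -5.84162986e+01,  2.93750668e+01,  7.01556444e+00,
        1.02162128e-02, -6.55405620e-05]), 'tool_pos': array([ 0.22607864, -0.63553823,  0.22571315]), 'orientation': array([ 1.79912831e+02, -7.67612116e-03, -1.60424520e+02]), 'force': array([ 0.89047712,  0.5722313 , -0.29643273]), 'moment': array([ 0.01913208,  0.02465558, -0.02287261]), 'gripper_force': 0.0, 'opening': 0.08753731135794288}
```

View pics/top0.png

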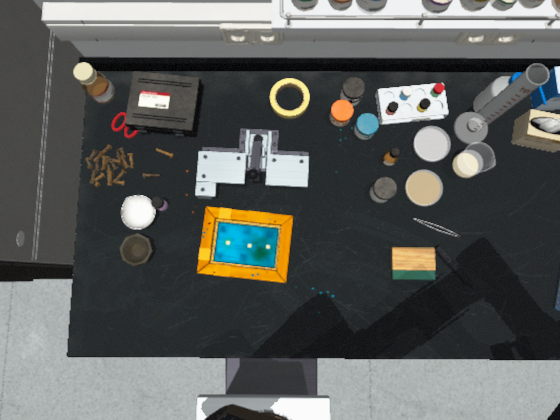

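View pics/scene0.png

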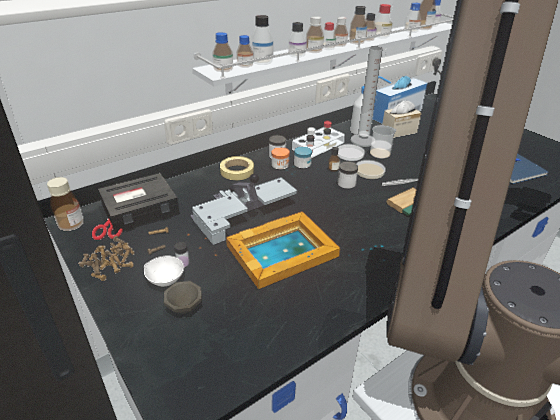

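The top view shows the screen (245,245), the clamp with its latch (252,165) and its cheek at the left (205,188). The vial is at (159,204), the mortar at (136,249), the pot at (383,190) and the squeegee at (413,263). Next I'll measure the screen and the clamp.

```bash
python3 - <<'E'
from h import *
p=np.load("pics/top0.npy");d=np.load("pics/top0d.npy")
P=cloud("top",d); hsv=cv2.cvtColor(p,cv2.COLOR_RGB2HSV)
# screen: orange
m=((hsv[...,0]>8)&(hsv[...,0]<28)&(hsv[...,1]>150)&(hsv[...,2]>120)).astype(np.uint8)
m[:200]=0;m[290:]=0;m[:,:185]=0;m[:,305:]=0
c=max(cv2.findContours(m,0,2)[0],key=cv2.contourArea)
print("screen z med",np.median(P[m>0][:,2]))
w=ray("top",c[:,0],0.03)[:,:2].astype(np.float32)
r=cv2.minAreaRect(w*1000);print("contour@.03",r)
for z in (.03,):
    q=P[(m>0)&(abs(P[...,2]-z)<.006)];r=cv2.minAreaRect((q[:,:2]*1000).astype(np.float32));print("cloud",r,cv2.boxPoints(r).round(0).tolist())
# clamp top
reg=np.zeros(m.shape,bool);reg[140:205,185:320]=1
t=reg&(abs(P[...,2]-.0455)<.006)&(hsv[...,1]<60)&(hsv[...,2]>110)
n,l,s,ce=cv2.connectedComponentsWithStats(t.astype(np.uint8))
for i in range(1,n):
    if s[i,4]>60:
        q=P[l==i];cc=cv2.findContours((l==i).astype(np.uint8),0,2)[0][0]
        wr=ray("top",cc[:,0],.0455)[:,:2]
        r=cv2.minAreaRect((wr*1000).astype(np.float32));print(i,s[i],np.median(q[:,2]),r,cv2.boxPoints(r).round(0).tolist())
        # front edge line: per column lowest row
        cols=range(s[i,0]+2,s[i,0]+s[i,2]-2);fr=[(u,np.where(l[:,u]==i)[0].max()+.5) for u in cols]
        bk=[(u,np.where(l[:,u]==i)[0].min()-.5) for u in cols]
        for nm,e in(("front",fr),("back",bk)):
            E=ray("top",e,.0455)[:,:2]; print(nm,(E[::4]*1000).round(0).tolist())
for nm,(u,v,z) in dict(vial=(159,204,.057),mortar=(136,249,.03),pot=(383,190,.063),sq=(413,263,.019)).items(): print(nm,ray("top",(u,v),z)[0].round(3),P[v,u].round(3))
# latch knob region
q=P[125:185,235:280]; k=q[...,2]>.06
print("high pts",k.sum(),q[k].max(0),q[k].min(0))
h=q[q[...,2]>.1]; print(h.mean(0) if len(h) else None,len(h))
E
python3 - <<'E'
import numpy as np,cv2
p=np.load("pics/top0.npy")[120:295,120:320]
cv2.imwrite("pics/crop1.png",cv2.resize(p[...,::-1],None,fx=3.4,fy=3.4,interpolation=cv2.INTER_CUBIC))
E
```

```text
screen z med 0.030579472919689793
contour@.03 ((516.9038696289062, 48.0010986328125), (220.55035400390625, 168.2073516845703), 84.06194305419922)
cloud ((518.0714111328125, 48.85388946533203), (218.4498291015625, 166.58009338378906), 84.1191177368164) [[424.0, -51.0], [590.0, -68.0], [612.0, 149.0], [446.0, 166.0]]
2 [ 195  151   51   46 1723] 0.04665664283083314 ((688.103759765625, 110.70429229736328), (119.32664489746094, 114.59562683105469), 87.34786224365234) [[628.0, 54.0], [743.0, 48.0], [748.0, 168.0], [634.0, 173.0]]
front [[633.0, 166.0], [633.0, 156.0], [633.0, 146.0], [631.0, 136.0], [633.0, 127.0], [666.0, 118.0], [666.0, 108.0], [666.0, 98.0], [666.0, 88.0], [666.0, 78.0], [664.0, 68.0], [666.0, 59.0]]
back [[721.0, 169.0], [747.0, 160.0], [747.0, 150.0], [747.0, 140.0], [747.0, 130.0], [747.0, 120.0], [745.0, 110.0], [745.0, 100.0], [745.0, 90.0], [745.0, 80.0], [745.0, 70.0], [742.0, 60.0]]
5 [ 265  154   44   33 1277] 0.04658710854156355 ((698.484130859375, -53.09062194824219), (103.92367553710938, 79.08578491210938), 87.65142059326172) [[657.0, -103.0], [736.0, -107.0], [740.0, -3.0], [661.0, 0.0]]
front [[661.0, -5.0], [661.0, -15.0], [662.0, -25.0], [659.0, -35.0], [659.0, -45.0], [659.0, -55.0], [659.0, -64.0], [657.0, -74.0], [657.0, -84.0], [657.0, -94.0]]
back [[740.0, -5.0], [740.0, -14.0], [740.0, -24.0], [740.0, -34.0], [738.0, -44.0], [738.0, -54.0], [738.0, -64.0], [738.0, -74.0], [738.0, -84.0], [735.0, -94.0]]
vial [0.61  0.255 0.057] [0.609 0.255 0.058]
mortar [0.502 0.314 0.03 ] [0.503 0.321 0.008]
pot [ 0.646 -0.286  0.063] [ 0.646 -0.287  0.061]
sq [ 0.473 -0.364  0.019] [ 0.473 -0.364  0.021]
high pts 355 [0.76244333 0.03713703 1.14609957] [ 0.43483446 -0.05021793  0.06007921]
[0.65311141 0.02027223 0.20390904] 97
```

View pics/crop1.png

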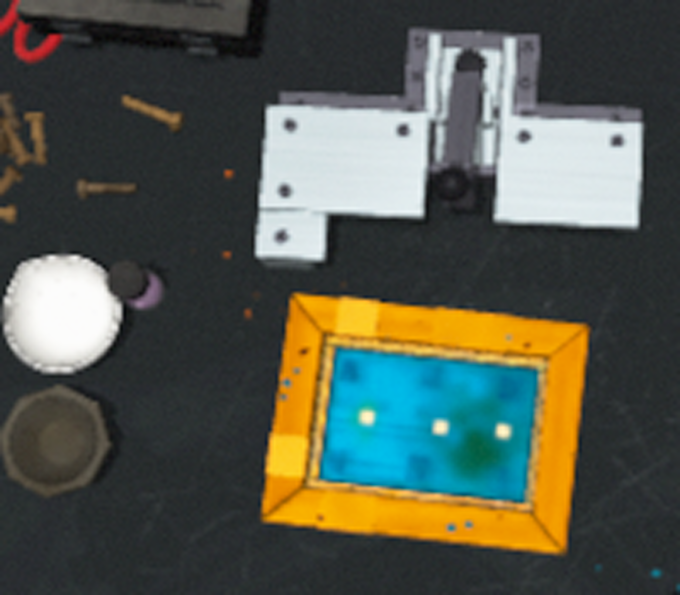

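The crop shows both jaws, the side cheek at the left front (crop 290,235), the latch knob (crop 453,183) and the screen turned a few degrees clockwise. The sizes agree with the ones given: the screen measures 219x167 mm and the right jaw 104 mm.

Clamp origin is about (0.712, 0.023) with yaw −2.5°. Screen centre is about (0.5175, 0.0485) with yaw −5.9°.

```bash
cat >> h.py <<'E'
CY=np.radians(-2.5); CO=np.array([.7124,.0228]); CX=np.array([np.cos(CY),np.sin(CY)]); CYv=np.array([-np.sin(CY),np.cos(CY)])
def Rd(yaw): return R.from_euler('xyz',[180,0,yaw],degrees=True)
def plan(p0,y0,p1,y1,n=1):
    for i in range(n):
        a=np.array(p0)+(np.array(p1)-p0)*i/n; b=np.array(p0)+(np.array(p1)-p0)*(i+1)/n
        A=Rd(y0+(y1-y0)*i/n);B=Rd(y0+(y1-y0)*(i+1)/n)
        print(i,np.r_[A.inv().apply(b-a)/.1,(A.inv()*B).as_rotvec()/.5].round(3).tolist())
E
python3 - <<'E'
from h import *
import plant
print(getattr(plant,"hold_point_z",None),[x for x in dir(plant) if x[0]!='_'][:40])
P=cloud("top",np.load("pics/top0d.npy"));q=P[140:190,240:270].reshape(-1,3)
k=q[(q[:,2]>.11)&(q[:,2]<.15)];print("knob",len(k),k.min(0),k.max(0),k.mean(0))
r=k.mean(0)[:2]-CO;print("clamp",r@CX,r@CYv)
plan([.226,-.636,.227],-160.4,[.447,.048,.12],-95.9,7)
E
```

```text
0.0188 ['PlanningError', 'calibration', 'close_job', 'get_obs', 'hold_point_z', 'snapshot']
knob 85 [0.65914203 0.0145333  0.12378699] [0.6802619  0.03713703 0.13874878] [0.66897479 0.02582179 0.13229343]
clamp -0.043515688064751826 0.0011247311297818694
0 [-0.625, 0.815, 0.153, -0.0, 0.0, -0.322]
1 [-0.748, 0.704, 0.153, 0.0, 0.0, -0.322]
2 [-0.851, 0.575, 0.153, 0.0, 0.0, -0.322]
3 [-0.932, 0.432, 0.153, 0.0, 0.0, -0.322]
4 [-0.989, 0.277, 0.153, 0.0, 0.0, -0.322]
5 [-1.02, 0.115, 0.153, 0.0, 0.0, -0.322]
6 [-1.026, -0.05, 0.153, -0.0, 0.0, -0.322]
```

Emit:
step_arm([
  [[-0.21,0.27,0.05,0,0,-0.107],[-0.42,0.54,0.1,0,0,-0.215],[-0.625,0.815,0.153,0,0,-0.322]],
], jaw=0)

```text
clock: 0.4
tool_pos: [0.2577, -0.537, 0.2103]
orientation: [179.9, -0.0, -151.1]
force: [0.5, -0.0, 1.0]
opening: 0.0876
gripper_force: 0.0
```

Emit:
step_arm([
  [[-0.25,0.235,0.05,0,0,-0.107],[-0.5,0.47,0.1,0,0,-0.215],[-0.748,0.704,0.153,0,0,-0.322]],
])

```text
clock: 0.7
tool_pos: [0.2894, -0.439, 0.1955]
orientation: [180.0, 0.0, -141.9]
force: [1.4, 0.3, 0.7]
opening: 0.0876
gripper_force: 0.0
```

Emit:
step_arm([
  [[-0.284,0.192,0.05,0,0,-0.107],[-0.567,0.383,0.1,0,0,-0.215],[-0.851,0.575,0.153,0,0,-0.322]],
])

```text
clock: 1.0
tool_pos: [0.321, -0.3414, 0.1803]
orientation: [180.0, 0.0, -132.6]
force: [1.2, -1.0, 0.1]
opening: 0.0876
gripper_force: 0.0
```

Emit:
step_arm([
  [[-0.31,0.144,0.05,0,0,-0.107],[-0.62,0.288,0.1,0,0,-0.215],[-0.932,0.432,0.153,0,0,-0.322]],
])

```text
clock: 1.3
tool_pos: [0.3525, -0.2436, 0.1651]
orientation: [180.0, 0.0, -123.4]
force: [1.3, 0.0, 0.8]
opening: 0.0874
gripper_force: 0.0
```

Emit:
step_arm([
  [[-0.33,0.092,0.05,0,0,-0.107],[-0.66,0.185,0.1,0,0,-0.215],[-0.989,0.277,0.153,0,0,-0.322]],
])

```text
clock: 1.6
tool_pos: [0.3841, -0.1458, 0.1499]
orientation: [-180.0, 0.0, -114.2]
force: [1.1, 0.3, 0.1]
opening: 0.0877
gripper_force: 0.0
```

Emit:
step_arm([
  [[-0.33,0.038,0.05,0,0,-0.107],[-0.66,0.077,0.1,0,0,-0.215],[-1,0.115,0.153,0,0,-0.322]],
])

```text
clock: 1.9
tool_pos: [0.4147, -0.05, 0.1346]
orientation: [-180.0, 0.0, -104.9]
force: [1.5, -0.6, 0.4]
opening: 0.0875
gripper_force: 0.0
```

Emit:
step_arm([
  [[-0.33,-0.017,0.05,0,0,-0.107],[-0.66,-0.033,0.1,0,0,-0.215],[-1,-0.05,0.153,0,0,-0.322],[-1,-0.05,0.153,0,0,-0.322],[-1,-0.05,0.153,0,0,-0.322]],
])

```text
clock: 2.4
tool_pos: [0.4452, 0.0443, 0.119]
orientation: [179.9, -0.0, -95.8]
force: [0.8, -0.6, -0.6]
opening: 0.0875
gripper_force: 0.0
```

Emit:
step_arm([
  [[-0.06,-0.01,0.25,0,0,0],[-0.115,-0.015,0.5,0,0,0],[-0.115,-0.015,0.7,0,0,0],[-0.115,-0.015,0.85,0,0,0],[-0.115,-0.015,0.95,0,0,0],[-0.115,-0.015,0.98,0,0,0],[-0.115,-0.015,0.98,0,0,0],[-0.115,-0.015,0.98,0,0,0]],
])

```text
clock: 3.2
tool_pos: [0.4486, 0.0552, 0.0221]
orientation: [-180.0, 0.0, -95.9]
force: [0.1, 0.2, -0.1]
opening: 0.0877
gripper_force: 0.0
```

```bash
python3 - <<'E'
from h import *
p,d=snapshot("wrist"); cv2.imwrite("pics/w1.png",p[...,::-1])
print(get_obs()["tool_pos"])
E
```

```text
[0.44867909 0.05530787 0.02216626]
```

View pics/w1.png

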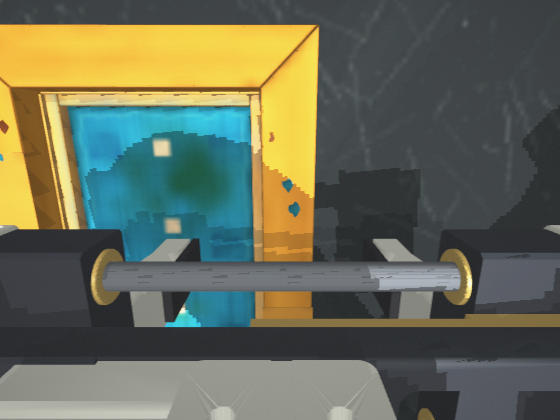

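The wrist view shows the near rail (260–315, 250) midway between the two fingers (185 and 385), and the inner finger clear inside the opening. I'll lower and close.

Emit:
step_arm([
  [[0,0,0.06,0,0,0],[0,0,0.12,0,0,0],[0,0,0.12,0,0,0],[0,0,0.12,0,0,0]],
])

```text
clock: 3.65
tool_pos: [0.448, 0.0551, 0.0092]
orientation: [180.0, -0.0, -95.8]
force: [-0.1, -0.4, 0.1]
opening: 0.088
gripper_force: 0.0
```

Emit:
step_arm([
  [[0,0,0,0,0,0],[0,0,0,0,0,0],[0,0,0,0,0,0],[0,0,0,0,0,0],[0,0,0,0,0,0],[0,0,0,0,0,0],[0,0,0,0,0,0],[0,0,0,0,0,0],[0,0,0,0,0,0],[0,0,0,0,0,0]],
], jaw=255)

```text
clock: 4.65
tool_pos: [0.4476, 0.0549, 0.0094]
orientation: [179.9, -0.0, -95.9]
force: [-1.7, 0.8, 2.3]
opening: 0.0257
gripper_force: 30.0
```

```bash
python3 - <<'E'
from h import *
b=CO+CX*-.258+CYv*-.006;print(b)
plan([.4478,.0550,.0095],-95.85,[*b,.0095],-92.5,1)
E
```

```text
[0.45438384 0.02805951]
0 [0.261, -0.093, -0.0, -0.0, 0.0, -0.117]
```

Emit:
step_arm([
  [[0.02,-0.01,0,0,0,-0.01],[0.06,-0.02,0,0,0,-0.03],[0.11,-0.04,0,0,0,-0.05],[0.16,-0.06,0,0,0,-0.07],[0.21,-0.075,0,0,0,-0.09],[0.245,-0.085,0,0,0,-0.107],[0.261,-0.093,0,0,0,-0.117],[0.261,-0.093,0,0,0,-0.117],[0.261,-0.093,0,0,0,-0.117]],
])

```text
clock: 5.55
tool_pos: [0.4548, 0.0282, 0.0095]
orientation: [180.0, -0.0, -92.5]
force: [0.2, -0.1, -3.1]
opening: 0.0256
gripper_force: 30.0
```

```bash
cat > meas.py <<'E'
from h import *
import sys
p,d=snapshot("top"); cv2.imwrite(f"pics/{sys.argv[1]}.png",cv2.resize(p[130:300,130:330][...,::-1],None,fx=3,fy=3,interpolation=cv2.INTER_CUBIC))
hsv=cv2.cvtColor(p,cv2.COLOR_RGB2HSV)
m=(hsv[...,0]>8)&(hsv[...,0]<28)&(hsv[...,1]>150)&(hsv[...,2]>60)
m[:180]=0;m[300:]=0;m[:,:175]=0;m[:,315:]=0
m=cv2.morphologyEx(m.astype(np.uint8),cv2.MORPH_OPEN,np.ones((3,3)))
cols=np.where(m.any(0))[0][6:-6]
e=ray("top",[(u,np.where(m[:,u])[0].min()-.5) for u in cols],.03)[:,:2]
q=np.c_[(e-CO)@CX,(e-CO)@CYv]*1000
f=np.polyfit(q[:,1],q[:,0],1); 
for _ in range(3):
    r=q[:,0]-np.polyval(f,q[:,1]); k=abs(r)<2.5; f=np.polyfit(q[k,1],q[k,0],1)
# left and right edges
L=[];Rr=[]
for v in np.where(m.any(1))[0][4:]:
    x=np.where(m[v])[0]; L.append((x.min()-.5,v)); Rr.append((x.max()+.5,v))
for nm,g in(("left",L),("right",Rr)):
    w=ray("top",g,.03)[:,:2]; y=((w-CO)@CYv*1000); x=((w-CO)@CX*1000); print(nm,[(int(a),round(b,1)) for a,b in zip(x,y)][::6])
print("rear edge x at y=0",f[1],"slope",f[0],"n",k.sum())
o=get_obs();t=o["tool_pos"][:2]-CO;print("tool clamp",t@CX*1000,t@CYv*1000,o["orientation"],o["force"],o["clock"])
E
python3 meas.py a1
```

```text
left [(-114, np.float64(104.2)), (-129, np.float64(103.1)), (-144, np.float64(104.5)), (-159, np.float64(103.4)), (-174, np.float64(102.3)), (-189, np.float64(103.6)), (-194, np.float64(-88.0)), (-209, np.float64(-86.3)), (-223, np.float64(-87.0)), (-240, np.float64(-46.4)), (-254, np.float64(-49.6)), (-269, np.float64(-45.6))]
right [(-104, np.float64(-115.8)), (-119, np.float64(-116.5)), (-133, np.float64(-117.1)), (-148, np.float64(-117.8)), (-163, np.float64(-116.0)), (-178, np.float64(-116.6)), (-193, np.float64(-117.3)), (-207, np.float64(-115.5)), (-222, np.float64(-116.1)), (-236, np.float64(-116.8)), (-251, np.float64(-117.4)), (-265, np.float64(-115.7))]
rear edge x at y=0 -101.69782630353356 slope -0.002649839899324588 n 79
tool clamp -257.66893836477334 -5.774577079570108 [ 1.79992813e+02 -2.81027038e-03 -9.25023222e+01] [-1.0413609  -0.32322607 -3.38075583] 5.6
```

View pics/a1.png

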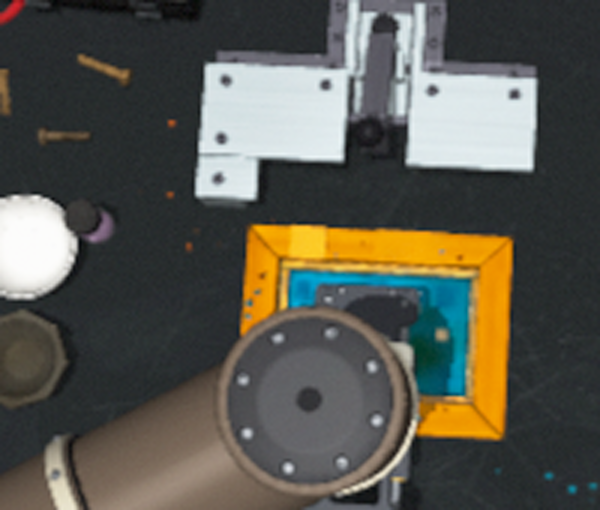

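The screen is square to the clamp (slope −0.003). Its left edge is at y≈103.5 (crop 247,230), 6 mm short of the cheek face, and its rear edge is at x≈−102. From the knob's position (−42) the stop should be near x≈−15, so contact should come after about 87 mm. I'll slide in fast at first, then feel for the stop in small steps.

Emit:
step_arm([
  [[0,-0.01,0,0,0,0],[0,-0.04,0,0,0,0],[0,-0.09,0,0,0,0],[0,-0.15,0,0,0,0],[0,-0.21,0,0,0,0],[0,-0.27,0,0,0,0],[0,-0.33,0,0,0,0],[0,-0.39,0,0,0,0],[0,-0.45,0,0,0,0],[0,-0.51,0,0,0,0],[0,-0.56,0,0,0,0],[0,-0.59,0,0,0,0],[0,-0.6,0,0,0,0],[0,-0.6,0,0,0,0],[0,-0.6,0,0,0,0]],
])

```text
clock: 7.1
tool_pos: [0.5146, 0.0257, 0.0095]
orientation: [180.0, 0.0, -92.5]
force: [-0.2, -0.2, -2.6]
opening: 0.0253
gripper_force: 30.0
```

Emit:
step_arm([
  [[0,-0.02,0,0,0,0],[0,-0.04,0,0,0,0],[0,-0.06,0,0,0,0],[0,-0.07,0,0,0,0],[0,-0.08,0,0,0,0],[0,-0.085,0,0,0,0],[0,-0.09,0,0,0,0]],
])

```text
clock: 7.8
tool_pos: [0.5237, 0.0252, 0.0094]
orientation: [180.0, -0.0, -92.5]
force: [-0.1, -0.6, -2.5]
opening: 0.0257
gripper_force: 30.0
```

Emit:
step_arm([
  [[0,-0.005,0,0,0,0],[0,-0.01,0,0,0,0],[0,-0.015,0,0,0,0],[0,-0.02,0,0,0,0]],
])

```text
clock: 8.2
tool_pos: [0.5257, 0.0252, 0.0095]
orientation: [180.0, -0.0, -92.5]
force: [-0.1, 0.2, -1.8]
opening: 0.0257
gripper_force: 30.0
```

Emit:
step_arm([
  [[0,-0.005,0,0,0,0],[0,-0.01,0,0,0,0],[0,-0.015,0,0,0,0],[0,-0.02,0,0,0,0],[0,-0.025,0,0,0,0],[0,-0.03,0,0,0,0]],
])

```text
clock: 8.8
tool_pos: [0.5288, 0.025, 0.0095]
orientation: [180.0, -0.0, -92.5]
force: [-0.9, 0.0, -2.4]
opening: 0.0255
gripper_force: 30.0
```

Emit:
step_arm([
  [[0,-0.005,0,0,0,0],[0,-0.01,0,0,0,0],[0,-0.015,0,0,0,0],[0,-0.02,0,0,0,0],[0,-0.025,0,0,0,0],[0,-0.03,0,0,0,0]],
])

```text
clock: 9.4
tool_pos: [0.5318, 0.0249, 0.0095]
orientation: [180.0, 0.0, -92.5]
force: [-0.0, 0.0, -2.5]
opening: 0.0256
gripper_force: 30.0
```

Emit:
step_arm([
  [[0,-0.005,0,0,0,0],[0,-0.01,0,0,0,0],[0,-0.015,0,0,0,0],[0,-0.02,0,0,0,0],[0,-0.025,0,0,0,0],[0,-0.03,0,0,0,0]],
])

```text
clock: 10.0
tool_pos: [0.5348, 0.0248, 0.0095]
orientation: [-180.0, 0.0, -92.5]
force: [-0.8, 0.4, -3.6]
opening: 0.0257
gripper_force: 30.0
```

80 mm now. From here I'll use 2 mm steps.

Emit:
step_arm([
  [[0,-0.005,0,0,0,0],[0,-0.01,0,0,0,0],[0,-0.015,0,0,0,0],[0,-0.02,0,0,0,0],[0,-0.02,0,0,0,0]],
])

```text
clock: 10.5
tool_pos: [0.5369, 0.0247, 0.0095]
orientation: [-180.0, 0.0, -92.5]
force: [-1.0, 0.1, -2.4]
opening: 0.0258
gripper_force: 30.0
```

Emit:
step_arm([
  [[0,-0.005,0,0,0,0],[0,-0.01,0,0,0,0],[0,-0.015,0,0,0,0],[0,-0.015,0,0,0,0]],
])

```text
clock: 10.9
tool_pos: [0.5383, 0.0247, 0.0095]
orientation: [-180.0, 0.0, -92.5]
force: [0.5, 0.2, -3.0]
opening: 0.0256
gripper_force: 30.0
```

Emit:
step_arm([
  [[0,-0.005,0,0,0,0],[0,-0.01,0,0,0,0],[0,-0.015,0,0,0,0],[0,-0.015,0,0,0,0]],
])

```text
clock: 11.3
tool_pos: [0.5398, 0.0246, 0.0095]
orientation: [-180.0, -0.0, -92.5]
force: [0.3, 0.3, -2.2]
opening: 0.0258
gripper_force: 30.0
```

Emit:
step_arm([
  [[0,-0.005,0,0,0,0],[0,-0.01,0,0,0,0],[0,-0.015,0,0,0,0],[0,-0.015,0,0,0,0]],
])

```text
clock: 11.7
tool_pos: [0.5413, 0.0245, 0.0095]
orientation: [-180.0, 0.0, -92.5]
force: [-0.2, -0.4, -2.2]
opening: 0.0257
gripper_force: 30.0
```

Emit:
step_arm([
  [[0,-0.005,0,0,0,0],[0,-0.01,0,0,0,0],[0,-0.015,0,0,0,0],[0,-0.015,0,0,0,0]],
])

```text
clock: 12.1
tool_pos: [0.5428, 0.0245, 0.0095]
orientation: [-180.0, 0.0, -92.5]
force: [-1.1, 0.4, -2.1]
opening: 0.0257
gripper_force: 30.0
```

Emit:
step_arm([
  [[0,-0.005,0,0,0,0],[0,-0.01,0,0,0,0],[0,-0.015,0,0,0,0],[0,-0.015,0,0,0,0]],
])

```text
clock: 12.5
tool_pos: [0.5443, 0.0244, 0.0095]
orientation: [-180.0, 0.0, -92.5]
force: [-0.3, -0.0, -2.4]
opening: 0.0257
gripper_force: 30.0
```

Emit:
step_arm([
  [[0,-0.005,0,0,0,0],[0,-0.01,0,0,0,0],[0,-0.015,0,0,0,0],[0,-0.015,0,0,0,0]],
])

```text
clock: 12.9
tool_pos: [0.5448, 0.0243, 0.0094]
orientation: [179.9, -0.0, -92.5]
force: [-5.3, 2.3, 1.0]
opening: 0.0258
gripper_force: 30.0
```

The stop is felt at 5 N after about 90 mm. Next I'll feel for the cheek towards +y, keeping this light contact.

Emit:
step_arm([
  [[-0.005,0,0,0,0,0],[-0.01,0,0,0,0,0],[-0.015,0,0,0,0,0],[-0.02,0,0,0,0,0],[-0.025,0,0,0,0,0],[-0.03,0,0,0,0,0],[-0.03,0,0,0,0,0]],
])

```text
clock: 13.6
tool_pos: [0.5451, 0.0264, 0.0094]
orientation: [179.9, -0.1, -92.5]
force: [-3.7, -3.9, 2.1]
opening: 0.0259
gripper_force: 30.0
```

Emit:
step_arm([
  [[-0.005,0,0,0,0,0],[-0.01,0,0,0,0,0],[-0.015,0,0,0,0,0],[-0.015,0,0,0,0,0]],
])

```text
clock: 14.0
tool_pos: [0.5451, 0.0279, 0.0094]
orientation: [179.9, -0.1, -92.5]
force: [-3.6, -4.3, 1.9]
opening: 0.0258
gripper_force: 30.0
```

Force held at about 4 N while it moved the full 1.5 mm, so that is friction and not the cheek. Continuing.

Emit:
step_arm([
  [[-0.005,0,0,0,0,0],[-0.01,0,0,0,0,0],[-0.015,0,0,0,0,0],[-0.015,0,0,0,0,0]],
])

```text
clock: 14.4
tool_pos: [0.5452, 0.0294, 0.0094]
orientation: [179.9, -0.1, -92.5]
force: [-3.5, -4.4, 1.9]
opening: 0.0258
gripper_force: 30.0
```

Emit:
step_arm([
  [[-0.005,0,0,0,0,0],[-0.01,0,0,0,0,0],[-0.01,0,0,0,0,0]],
])

```text
clock: 14.7
tool_pos: [0.5452, 0.0303, 0.0094]
orientation: [179.9, -0.1, -92.5]
force: [-3.5, -4.4, 3.3]
opening: 0.0256
gripper_force: 30.0
```

Emit:
step_arm([
  [[-0.005,0,0,0,0,0],[-0.01,0,0,0,0,0],[-0.01,0,0,0,0,0]],
])

```text
clock: 15.0
tool_pos: [0.5453, 0.0313, 0.0094]
orientation: [179.9, -0.1, -92.5]
force: [-3.0, -5.1, 2.1]
opening: 0.0256
gripper_force: 30.0
```

Emit:
step_arm([
  [[-0.005,0,0,0,0,0],[-0.01,0,0,0,0,0],[-0.01,0,0,0,0,0]],
])

```text
clock: 15.3
tool_pos: [0.5453, 0.0322, 0.0094]
orientation: [179.9, -0.1, -92.5]
force: [-3.5, -5.2, 2.0]
opening: 0.0259
gripper_force: 30.0
```

```bash
python3 meas.py a2
```

```text
Traceback (most recent call last):
  File "meas.py", line 13, in <module>
    r=q[:,0]-np.polyval(f,q[:,1]); k=abs(r)<2.5; f=np.polyfit(q[k,1],q[k,0],1)
                                                   ~~~~~~~~~~^^^^^^^^^^^^^^^^^
TypeError: expected non-empty vector for x
```

View pics/a2.png

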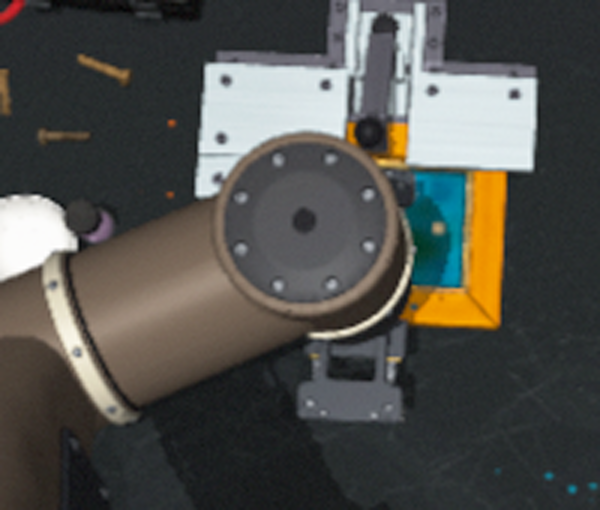

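The view shows the screen's rear rail in the latch gap under the jaws, while the wrist hides the cheek. The right edge (505,240) is visible, so I'll measure that.

```bash
cat > right.py <<'E'
from h import *
p,d=snapshot("top");hsv=cv2.cvtColor(p,cv2.COLOR_RGB2HSV)
m=(hsv[...,0]>8)&(hsv[...,0]<28)&(hsv[...,1]>150)&(hsv[...,2]>60)
m[:,:272]=0;m[:,315:]=0;m[:188]=0;m[300:]=0
m=cv2.morphologyEx(m.astype(np.uint8),cv2.MORPH_OPEN,np.ones((3,3)))
def sh(q): w=ray("top",q,.03)[:,:2]-CO; return np.c_[w@CX,w@CYv]*1000
v=np.where(m[:,285:].any(1))[0]; E=sh([(np.where(m[r])[0].max()+.5,r) for r in v[3:-3]])
f=np.polyfit(E[:,0],E[:,1],1);print("right edge y",E[:,1].mean(),"slope",f[0],len(E))
c=range(275,295);F=sh([(u,np.where(m[:,u])[0].max()+.5) for u in c]);print("front edge x",np.median(F[:,0]),"slope dx/dy",np.polyfit(F[:,1],F[:,0],1)[0])
E
python3 right.py
```

```text
right edge y -108.78566980245432 slope -0.007168653136986087 46
front edge x -180.1533558182067 slope dx/dy 0.024855754780919007
```

Emit:
step_arm([
  [[-0.005,0,0,0,0,0],[-0.01,0,0,0,0,0],[-0.01,0,0,0,0,0]],
])

```text
clock: 15.7
tool_pos: [0.5451, 0.0325, 0.0094]
orientation: [179.9, -0.1, -92.5]
force: [-3.1, -9.3, 2.1]
opening: 0.0255
gripper_force: 30.0
```

The cheek is felt at 9 N. I'll press a touch more towards the stop, then release.

Emit:
step_arm([
  [[0,-0.005,0,0,0,0],[0,-0.01,0,0,0,0],[0,-0.01,0,0,0,0],[0,-0.01,0,0,0,0]],
])

```text
clock: 16.1
tool_pos: [0.545, 0.0324, 0.0094]
orientation: [179.8, -0.1, -92.6]
force: [-7.7, -8.0, 6.5]
opening: 0.0256
gripper_force: 30.1
```

Emit:
step_arm([
  [[0.005,0.005,0,0,0,0],[0.008,0.008,0,0,0,0],[0.008,0.008,0,0,0,0]],
])

```text
clock: 16.4
tool_pos: [0.5452, 0.0323, 0.0094]
orientation: [179.9, -0.1, -92.5]
force: [-6.0, -4.8, 3.2]
opening: 0.0256
gripper_force: 30.0
```

Emit:
step_arm([
  [[0,0,0,0,0,0],[0,0,0,0,0,0],[0,0,0,0,0,0],[0,0,0,0,0,0],[0,0,0,0,0,0],[0,0,0,0,0,0],[0,0,0,0,0,0],[0,0,0,0,0,0]],
], jaw=80)

```text
clock: 17.2
tool_pos: [0.5463, 0.0335, 0.0094]
orientation: [-180.0, 0.0, -92.5]
force: [-1.0, -0.3, 0.5]
opening: 0.06
gripper_force: 0.0
```

Emit:
step_arm([
  [[0,0,-0.03,0,0,0],[0,0,-0.1,0,0,0],[0,0,-0.25,0,0,0],[0,0,-0.5,0,0,0],[0,0,-0.75,0,0,0],[0,0,-0.92,0,0,0],[0,0,-1,0,0,0],[0,0,-1,0,0,0]],
])

```text
clock: 18.0
tool_pos: [0.547, 0.0338, 0.1108]
orientation: [-179.9, 0.1, -92.5]
force: [-0.4, -0.4, -0.2]
opening: 0.0603
gripper_force: 0.0
```

Emit:
step_arm([
  [[0.2,0.1,-0.15,0,0,0],[0.5,0.3,-0.35,0,0,0],[0.8,0.4,-0.55,0,0,0],[1,0.4,-0.6,0,0,0],[1,0.4,-0.6,0,0,0],[1,0.4,-0.6,0,0,0]],
], jaw=255)

```text
clock: 18.6
tool_pos: [0.5015, -0.065, 0.1686]
orientation: [179.9, -0.0, -92.6]
force: [0.0, 0.9, -0.6]
opening: 0.0174
gripper_force: 0.0
```

```bash
python3 - <<'E'
from h import *
p,d=snapshot("top");q,e=snapshot("scene")
np.save("pics/t3.npy",p);np.save("pics/t3d.npy",d)
a=cv2.resize(p[130:290,130:330],(600,480),interpolation=cv2.INTER_CUBIC);b=cv2.resize(q[150:310,180:380],(600,480),interpolation=cv2.INTER_CUBIC)
cv2.imwrite("pics/a3.png",cv2.resize(np.hstack([a,b])[...,::-1],(800,320),interpolation=cv2.INTER_AREA))
P=cloud("top",d);k=P[130:200,235:275].reshape(-1,3);k=k[(k[:,2]>.112)&(k[:,2]<.15)]
print(len(k),k.mean(0) if len(k) else 0); print(get_obs()["tool_pos"])
E
```

```text
85 [0.66901285 0.02583623 0.13212754]
[ 0.50162814 -0.06432976  0.16842994]
```

View pics/a3.png

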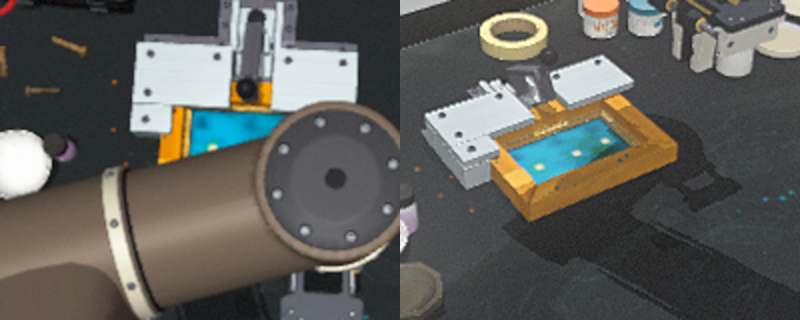

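The screen lies under both jaws and against the cheek: its front-left corner is at (530,215) in the right-hand picture, and the latch is still up. A squareness check from the scene view comes before the latch.

```bash
python3 - <<'E'
from h import *
q,e=snapshot("scene");P=cloud("scene",e);hsv=cv2.cvtColor(q,cv2.COLOR_RGB2HSV)
m=((hsv[...,0]>8)&(hsv[...,0]<28)&(hsv[...,1]>140)&(hsv[...,2]>60)).astype(np.uint8)
m[:190]=0;m[270:]=0;m[:,:220]=0;m[:,330:]=0
m=cv2.morphologyEx(m,cv2.MORPH_OPEN,np.ones((3,3)))
c=max(cv2.findContours(m,0,2)[0],key=cv2.contourArea)
h=cv2.approxPolyDP(cv2.convexHull(c),2,True)[:,0]
w=ray("scene",h,0)[:,:2]-CO;print([(t.tolist(),round(a@CX*1000,1),round(a@CYv*1000,1)) for t,a in zip(h,w)])
# front lower edge fit
i=np.argmax(h[:,1]);bl=h[i];br=h[np.argmax(h[:,0])]
pts=[(u,np.where(m[:,u])[0].max()+.5) for u in range(bl[0]+6,br[0]-8)]
w=ray("scene",pts,0)[:,:2]-CO;x=w@CX*1000;y=w@CYv*1000;f=np.polyfit(y,x,1)
k=abs(x-np.polyval(f,y))<2;f=np.polyfit(y[k],x[k],1);print("front edge x0, slope",f[1],f[0],k.sum(),np.ptp(y))
E
```

```text
[([318, 221], np.float64(-150.9), np.float64(-133.3)), ([317, 230], np.float64(-179.8), np.float64(-107.8)), ([247, 259], np.float64(-178.0), np.float64(99.9)), ([243, 259], np.float64(-172.9), np.float64(107.9)), ([231, 245], np.float64(-113.2), np.float64(107.5)), ([226, 234], np.float64(-69.0), np.float64(97.8)), ([230, 218], np.float64(-15.4), np.float64(57.3)), ([256, 200], np.float64(19.4), np.float64(-44.4)), ([290, 197], np.float64(-19.2), np.float64(-134.2))]
front edge x0, slope -178.9181423120249 0.013624547035664299 55 165.149051644849
```

```bash
python3 - <<'E'
from h import *
p=np.load("pics/top0.npy");P=cloud("top",np.load("pics/top0d.npy"));hsv=cv2.cvtColor(p,cv2.COLOR_RGB2HSV)
t=(abs(P[...,2]-.0455)<.006)&(hsv[...,1]<60)&(hsv[...,2]>110)
def edge(cols,lo,hi,which):
    e=[]
    for u in cols:
        r=np.where(t[lo:hi,u])[0]+lo; e.append((u,r.max()+.5 if which else r.min()-.5))
    return ray("top",e,.0455)[:,:2]*1000
for nm,wh in(("front",1),("back",0)):
    a=edge(range(220,244),145,200,wh);b=edge(range(268,306),145,200,wh)
    q=np.r_[a,b]; f=np.polyfit(q[:,1],q[:,0],1);k=abs(q[:,0]-np.polyval(f,q[:,1]))<2;f=np.polyfit(q[k,1],q[k,0],1)
    print(nm,"yaw",-np.degrees(np.arctan(f[0])),"x at y=22.8",np.polyval(f,22.8),k.mean())
E
```

```text
front yaw -2.6945937549471926 x at y=22.8 662.4899234238952 1.0
back yaw -2.5888879619483904 x at y=22.8 741.3884595266836 1.0
```

The clamp's yaw is −2.65°, so the screen is within about 0.01 rad of square. I'll nudge the right half of the front rail gently with the closed fingers so the whole rail sits on the stop.

Emit:
step_arm([
  [[-0.1,0.05,0.15,0,0,0],[-0.2,0.08,0.4,0,0,0],[-0.25,0.08,0.7,0,0,0],[-0.25,0.08,0.95,0,0,0],[-0.25,0.08,1,0,0,0],[-0.25,0.08,1,0,0,0]],
])

```text
clock: 19.35
tool_pos: [0.4946, -0.0391, 0.0687]
orientation: [179.9, -0.1, -92.4]
force: [-0.5, 0.4, -0.0]
opening: 0.0005
gripper_force: 0.0
```

Emit:
step_arm([
  [[0,0,0.15,0,0,0],[0,0,0.35,0,0,0],[0,0,0.48,0,0,0],[0,0,0.53,0,0,0],[0,0,0.53,0,0,0],[0,0,0.53,0,0,0]],
])

```text
clock: 19.95
tool_pos: [0.496, -0.0391, 0.0175]
orientation: [-179.9, 0.0, -92.5]
force: [0.6, 0.4, 0.8]
opening: 0.0002
gripper_force: 0.0
```

Emit:
step_arm([
  [[0,-0.01,0,0,0,0],[0,-0.02,0,0,0,0],[0,-0.03,0,0,0,0],[0,-0.04,0,0,0,0],[0,-0.05,0,0,0,0],[0,-0.06,0,0,0,0],[0,-0.06,0,0,0,0]],
])

```text
clock: 20.65
tool_pos: [0.5012, -0.0396, 0.0164]
orientation: [180.0, -0.0, -92.5]
force: [0.8, -0.3, -0.3]
opening: 0.0004
gripper_force: 0.0
```

Emit:
step_arm([
  [[0,-0.01,0,0,0,0],[0,-0.02,0,0,0,0],[0,-0.03,0,0,0,0],[0,-0.04,0,0,0,0],[0,-0.05,0,0,0,0],[0,-0.055,0,0,0,0],[0,-0.06,0,0,0,0],[0,-0.06,0,0,0,0]],
])

```text
clock: 21.45
tool_pos: [0.5071, -0.0399, 0.0165]
orientation: [-180.0, 0.0, -92.5]
force: [-0.7, -0.5, -0.5]
opening: 0.0001
gripper_force: 0.0
```

Emit:
step_arm([
  [[0,-0.005,0,0,0,0],[0,-0.01,0,0,0,0],[0,-0.015,0,0,0,0],[0,-0.02,0,0,0,0],[0,-0.025,0,0,0,0],[0,-0.03,0,0,0,0],[0,-0.03,0,0,0,0]],
])

```text
clock: 22.15
tool_pos: [0.5101, -0.04, 0.0165]
orientation: [180.0, -0.0, -92.5]
force: [0.3, -0.5, -0.4]
opening: 0.0004
gripper_force: 0.0
```

Emit:
step_arm([
  [[0,-0.005,0,0,0,0],[0,-0.01,0,0,0,0],[0,-0.015,0,0,0,0],[0,-0.02,0,0,0,0],[0,-0.025,0,0,0,0],[0,-0.03,0,0,0,0],[0,-0.03,0,0,0,0]],
])

```text
clock: 22.85
tool_pos: [0.5127, -0.0402, 0.0164]
orientation: [180.0, -0.0, -92.5]
force: [-2.0, 1.0, 0.3]
opening: 0.0005
gripper_force: 0.8
```

Emit:
step_arm([
  [[0,-0.004,0,0,0,0],[0,-0.008,0,0,0,0],[0,-0.012,0,0,0,0],[0,-0.012,0,0,0,0]],
])

```text
clock: 23.25
tool_pos: [0.513, -0.0404, 0.0162]
orientation: [179.9, -0.0, -92.5]
force: [-5.7, 1.3, 3.4]
opening: 0.0006
gripper_force: 2.8
```

Seated, with 6 N felt and no further motion. I'll back off and go above the knob.

Emit:
step_arm([
  [[0,0.05,0,0,0,0],[0,0.1,0,0,0,0],[0,0.1,-0.2,0,0,0],[0,0.1,-0.5,0,0,0],[0,0.1,-0.8,0,0,0],[0,0.1,-1,0,0,0]],
])

```text
clock: 23.85
tool_pos: [0.5052, -0.0395, 0.1187]
orientation: [-179.8, 0.0, -92.5]
force: [0.6, -0.2, -0.6]
opening: 0.0004
gripper_force: 0.0
```

Emit:
step_arm([
  [[-0.05,-0.1,-0.2,0,0,0],[-0.15,-0.3,-0.4,0,0,0],[-0.25,-0.55,-0.52,0,0,0],[-0.366,-0.82,-0.55,0,0,0],[-0.366,-0.82,-0.55,0,0,0]],
])

```text
clock: 24.35
tool_pos: [0.591, -0.0055, 0.172]
orientation: [-179.8, 0.0, -92.4]
force: [-0.0, 1.4, -1.8]
opening: 0.0004
gripper_force: 0.0
```

Emit:
step_arm([
  [[-0.1,-0.2,0,0,0,0],[-0.2,-0.45,0,0,0,0],[-0.3,-0.65,0,0,0,0],[-0.366,-0.82,0,0,0,0],[-0.366,-0.82,0,0,0,0],[-0.366,-0.82,0,0,0,0]],
])

```text
clock: 24.95
tool_pos: [0.6708, 0.0262, 0.1708]
orientation: [179.9, -0.0, -92.5]
force: [-0.6, -0.1, 0.3]
opening: 0.0004
gripper_force: 0.0
```

Emit:
step_arm([
  [[0,0,0.15,0,0,0],[0,0,0.27,0,0,0],[0,0,0.33,0,0,0],[0,0,0.35,0,0,0],[0,0.024,0.375,0,0,0],[0,0.048,0.4,0,0,0],[0,0.072,0.42,0,0,0],[0,0.095,0.435,0,0,0],[0,0.14,0.48,0,0,0],[0,0.181,0.525,0,0,0],[0,0.181,0.525,0,0,0]],
])

```text
clock: 26.05
tool_pos: [0.6522, 0.027, 0.1186]
orientation: [180.0, 0.0, -92.5]
force: [0.2, 0.4, -0.0]
opening: 0.0007
gripper_force: 0.1
```

Emit:
step_arm([
  [[0,0.02,0.03,0,0,0],[0,0.04,0.055,0,0,0],[0,0.06,0.08,0,0,0],[0,0.077,0.1,0,0,0],[0,0.1,0.13,0,0,0],[0,0.12,0.165,0,0,0],[0,0.144,0.205,0,0,0],[0,0.16,0.24,0,0,0],[0,0.18,0.28,0,0,0],[0,0.199,0.32,0,0,0],[0,0.199,0.325,0,0,0],[0,0.199,0.325,0,0,0]],
])

```text
clock: 27.25
tool_pos: [0.634, 0.0279, 0.0877]
orientation: [-179.9, -0.0, -92.5]
force: [-3.3, -0.4, 8.6]
opening: 0.0005
gripper_force: 4.7
```

```bash
python3 - <<'E'
from h import *
q,e=snapshot("scene");cv2.imwrite("pics/s5.png",cv2.resize(q[130:290,180:380][...,::-1],(750,600),interpolation=cv2.INTER_CUBIC))
print(get_obs()["force"])
E
```

```text
[-4.23906174  0.42135217  9.19321797]
```

View pics/s5.png

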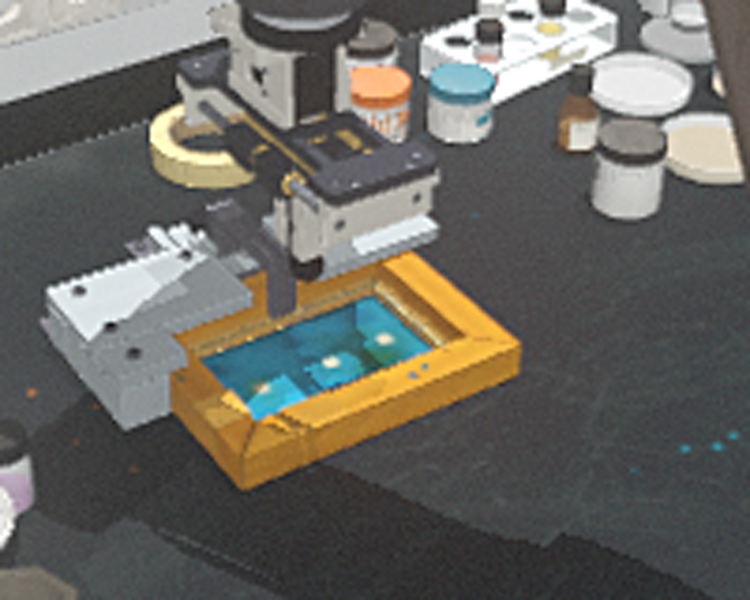

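The latch arm is down: its hook plate (283,290) hangs inside the opening behind the rear rail. The fingertip at z=0.088 matches a knob height of 76 mm, which is shut. One more small press, then let go.

Emit:
step_arm([
  [[0,0,0.01,0,0,0],[0,0,0.015,0,0,0],[0,0,0.015,0,0,0]],
])

```text
clock: 27.6
tool_pos: [0.634, 0.0279, 0.0873]
orientation: [-179.9, -0.0, -92.4]
force: [-6.4, 0.5, 17.1]
opening: 0.0005
gripper_force: 8.7
```

Emit:
step_arm([
  [[0,0,-0.05,0,0,0],[0,0,-0.15,0,0,0],[0,0,-0.4,0,0,0],[0,0,-0.7,0,0,0],[0,0,-0.95,0,0,0],[0,0,-1,0,0,0]],
])

```text
clock: 28.2
tool_pos: [0.6352, 0.0282, 0.1888]
orientation: [-179.7, 0.1, -92.5]
force: [-0.7, 1.0, 0.8]
opening: 0.0002
gripper_force: 0.0
```

Emit:
step_arm([
  [[0.2,0.1,-0.1,0,0,0],[0.6,0.2,-0.2,0,0,0],[0.9,0.3,-0.2,0,0,0],[1,0.3,-0.2,0,0,0],[1,0.3,-0.2,0,0,0]],
])

```text
clock: 28.7
tool_pos: [0.5983, -0.0724, 0.2047]
orientation: [180.0, -0.0, -92.6]
force: [0.1, 1.1, -0.3]
opening: 0.0004
gripper_force: 0.0
```

Emit:
step_arm([
  [[0.3,0,0,0,0,0],[0.7,0,0,0,0,0],[1,0,0,0,0,0],[1,0,0,0,0,0],[1,0,0,0,0,0],[1,0,0,0,0,0]],
])

```text
clock: 29.3
tool_pos: [0.5948, -0.1697, 0.2046]
orientation: [180.0, 0.0, -92.5]
force: [0.5, -0.4, -0.5]
opening: 0.0004
gripper_force: 0.0
```

```bash
python3 - <<'E'
from h import *
p,d=snapshot("top");P=cloud("top",d);k=P[140:220,235:270].reshape(-1,3);k=k[(k[:,2]>.072)&(k[:,2]<.11)]
print(len(k),k.mean(0),k.max(0))
r=k[k[:,2]>.08].mean(0)[:2]-CO;print("knob clamp",r@CX,r@CYv)
q,e=snapshot("scene")
a=cv2.resize(p[130:290,130:330],(600,480),interpolation=cv2.INTER_CUBIC);b=cv2.resize(q[150:310,180:380],(600,480),interpolation=cv2.INTER_CUBIC)
cv2.imwrite("pics/a6.png",cv2.resize(np.hstack([a,b])[...,::-1],(800,320),interpolation=cv2.INTER_AREA))
hsv=cv2.cvtColor(q,cv2.COLOR_RGB2HSV)
m=((hsv[...,0]>8)&(hsv[...,0]<28)&(hsv[...,1]>140)&(hsv[...,2]>60)).astype(np.uint8)
m[:190]=0;m[270:]=0;m[:,:220]=0;m[:,330:]=0
m=cv2.morphologyEx(m,cv2.MORPH_OPEN,np.ones((3,3)))
w=ray("scene",[(u,np.where(m[:,u])[0].max()+.5) for u in range(250,311)],0)[:,:2]-CO;x=w@CX*1000;y=w@CYv*1000;f=np.polyfit(y,x,1);print("front edge",f)
print(get_obs()["clock"])
E
python3 right.py
```

```text
right edge y -108.83929484986201 slope -0.006437515008328808 45
front edge x -180.03182403593598 slope dx/dy 0.02261111055198168<stdin>:3: RuntimeWarning: Mean of empty slice.
  ret = um.true_divide(
Traceback (most recent call last):
ValueError: zero-size array to reduction operation maximum which has no identity
```

```bash
python3 - <<'E'
from h import *
q,e=snapshot("scene")
cv2.imwrite("pics/a6.png",cv2.resize(q[150:290,200:375][...,::-1],(750,600),interpolation=cv2.INTER_CUBIC))
P=cloud("scene",e); w=P-np.r_[CO,0]; x=w[...,:2]@CX;y=w[...,:2]@CYv
k=(x>-.13)&(x<.03)&(abs(y)<.02)&(P[...,2]>.055)&(P[...,2]<.16)
print("high pts near latch",k.sum(),"z max",P[k][:,2].max(),"x",x[k].min(),x[k].max(),"top at x",x[k][P[k][:,2].argmax()])
hsv=cv2.cvtColor(q,cv2.COLOR_RGB2HSV)
m=((hsv[...,0]>8)&(hsv[...,0]<28)&(hsv[...,1]>140)&(hsv[...,2]>60)).astype(np.uint8)
m[:190]=0;m[270:]=0;m[:,:220]=0;m[:,330:]=0
m=cv2.morphologyEx(m,cv2.MORPH_OPEN,np.ones((3,3)))
w=ray("scene",[(u,np.where(m[:,u])[0].max()+.5) for u in range(250,309)],0)[:,:2]-CO;f=np.polyfit(w@CYv*1000,w@CX*1000,1);print("front edge",f)
o=get_obs();print(o["clock"],o["tool_pos"])
E
```

```text
high pts near latch 238 z max 0.08927401878162514 x -0.09554867547498991 0.02984235177568106 top at x -0.0871121424615455
front edge [ 3.50580040e-03 -1.79545893e+02]
29.45 [ 0.5948972  -0.16954338  0.2049177 ]
```

View pics/a6.png

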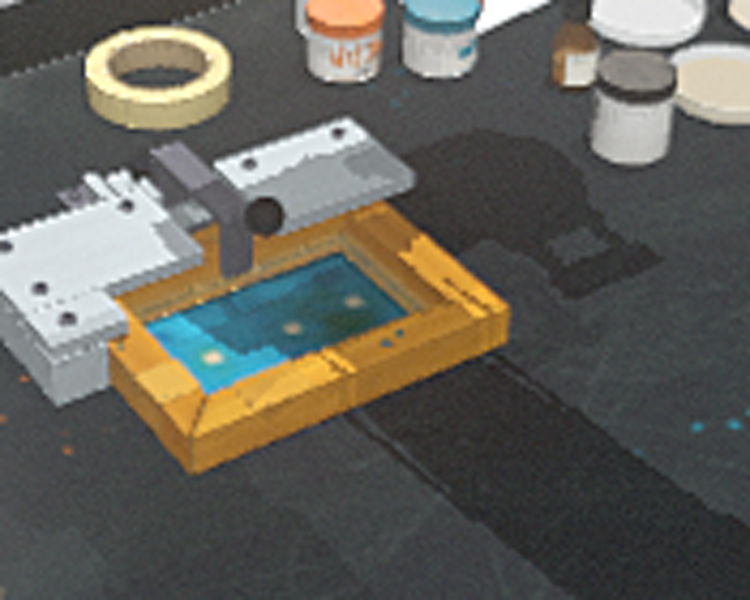

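The latch is shut: the knob (265,215) has its top at 89 mm, against 88 expected, and the hook (238,245) sits behind the rail. The screen is square to within about 0.004 rad, its centre is at x≈−0.097, and the robot is clear of everything. I'm handing the job in.

```bash
python3 -c "
from plant import *
print(close_job())"
```

```text
the job is handed in; nothing more can be done
None
```

The job is handed in at about 29.5 s of 67, with no verdict shown: the screen rests on the stop (felt at 5–8 N) and the cheek (9 N), square within about 0.004 rad; the latch is shut behind the rail, and no bystander was touched.

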